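Take the round cookie stamp out of its slide-lid box

ROBOT

A 6-joint arm with a two-finger parallel gripper is mounted at the origin on a cart in front of the work surface, level with it; the furniture and walls round the work are solid. World frame = base frame: x ahead of the robot, y to its left, z up, the work surface at z = 0. Lengths are in mm, angles in degrees, forces in N, time in s.
With the tool pointing down it reaches from about 350 to 850 mm from the base axis. Payload 8.1 kg.
Tool frame: the origin (TCP) lies between the finger pads; the fingertips stand 14 mm ahead of it and the grasp point (between the pads) lies 5 mm behind it; z points along the fingers, x is the direction in which the jaws open and shut, and the axes are right-handed (so a half turn about z gives the same grasp; the last joint's range is limited). The gripper opens to 85 mm and grips with 20 to 120 N. Pads are 22 mm wide; open, the fingers measure 114 mm over their backs; the gripper's body (76 mm by 85 mm) begins 54 mm behind the grasp point. The pads swing forward as they close: fully open they stand 13 mm farther back than shut.
Start: joints at [69.19, 7.471, 85.268, -0, 87.261, -4.893], TCP at [164.522, 577.008, 245.292] pointing down, gripper open.
Joint ranges: [-169.43, 169.43], [-51.17, 129.36], [1.28, 143.12], [-76.62, 256.62], [0, 156.53], [-152.29, 152.29]. Speed limits (degrees/s): [136.94, 136.94, 159.86, 180, 180, 180].

INTERFACE

Orientations are given as [roll, pitch, yaw] about the fixed x, y, z axes, in that order (R = Rz(yaw) Ry(pitch) Rx(roll)).
In Python, from station import sensors, cams, job gives the robot as it stands.
- The arm moves only by the tool drive_tool, never from a script. Its argument "series" is one flat list of numbers, 6 for each row, row after row: the shift along the world's x, y, z in units of 50 mm (1.0 is 50 mm), then the turn, a rotation vector about the world's x, y, z in units of 6 degrees (1.0 is 6 degrees). A call has 1 to 20 rows; each row shifts and turns the commanded pose from where the row before left it; what a row does not reach is not made up. A row lasts 1/10 s, in which the tool goes at most 50 mm and 8.59 degrees, less where a joint would pass 70% of its speed; a pose out of reach is approached as far as the arm can. A call is refused whole if a number of a shift passes 1 or a number of a turn 1, either way. A call with a gripper value outside its range is refused whole. "jaw" is the closure, from 0 (fully open) to 1 (shut), set as the call begins (left out, the last holds). The fingers move at their own pace and stop on an object; the grip force is fixed at half the most. Time passes only in rows, so rows that do not move let the fingers close. It gives the time, the measured TCP pose, the force and the opening at its end, in the units of the state.
- sensors.state(): the state, without advancing time (a new reading comes with each control period).
- cams.get_image(name): name is "side" or "top" or "wrist"; returns a dict with "img" (400x640x3 uint8, red, green, blue), "fx", "fy", "cx", "cy" (pixels), "world_from_camera" (4x4, takes a point from camera to world coordinates); the wrist camera has in their place "tool_from_camera" (4x4, takes a point from camera to tool coordinates, whose origin is the TCP and whose axes are the tool frame's). Camera axes: x right, y down, z forward; pixel columns grow to the right and rows downward; lengths in mm; the calibration is good to about 2 mm. A picture is of the moment at which its call begins: read the wrist's pose just before it. There is no depth.
- job.sign_off(): hands the job in, once; it reports no verdict.
The state is a dict: "t": time; "joint_positions": joint angles; "qvel": joint speeds; "joint_torque": joint torques, N m; "eef_pos": TCP position; "eef_rot": TCP orientation; "wrist_force": force on the tool from outside, world axes, zero at the start; "moment": the same for the moment, N m; "finger_gap": finger opening in mm.
Only numpy, scipy, OpenCV 4.12 (cv2) and the standard library are available. Lean on these libraries where they do the work, as an engineer would, in place of code of your own. Each camera call takes 0.05 s, during which the arm holds its last target. There are 200 camera calls.

TASK

Slide the lid out of the grooves of the plywood stamp box until it comes free, and lay it flat on the bare worktop with its knob up. Then take out the cookie stamp with the round head and stand it upright in the middle of the small wooden board; leave the stamp with the square head standing in the box.

Things in the scene. Friction and masses are not known exactly. Their poses are not given: they have to be found in the camera images.
- stamp_box: Fixed plywood box, 132 (x) x 216 (y) x 76 mm tall, inside 108 x 196, floor 6 mm up. Origin: centre of underside, z up. The lid leaves at the low end, to the box's own -y (about the robot's right). Grooves in the 12 mm long walls, 62 to 69.5 mm up; lips above to 76. End wall 76 high at +y, 62 at -y. A 22 mm high divider at y = 0 makes two bays, a stamp in each; which varies.
- lid_knob (a point): Middle of the lid's knob: upright dowel 22 mm across, 34 tall, on the centre of the lid; point 22 mm above the lid's underside. y along the lid, z up. Loose plywood lid 118 x 204 x 5 mm, 0.1 kg, held by the grooves (play 3 mm each side, 2.5 in height). Shut, the point is 84 mm above the worktop; the lid slides easily (1 N) and comes free after 205 mm towards the box's -y.
- round_mid (a point): The wooden stamp to take out: round flat head 56 mm across, 12 thick, below an upright round handle 22 mm across; 52 mm tall in all, about 70 g. Point on its axis half-way up, 26 mm above its underside (handle spans 12 to 52 mm above the underside). z up. It stands on the box's inner floor under the lid, its axis 38 to 46 mm from the divider's middle.
- square_mid (a point): The other wooden stamp: square flat head 50 x 50 x 12 mm, the same handle, 52 mm tall in all. Point on its axis, 26 mm above its underside; z up. It stands in the other bay of the box.
- board_top (a point): Centre of the top face of the small square wooden board, 130 x 130 mm, 10 mm thick, fixed on the worktop; z up, x and y along its sides.

How it is judged:
By the outcome, as a careful person would: the job done as asked, in the order asked, and still so for the second after the job is handed in, with the robot touching nothing.
It also fails if it takes over 58 s, if anything falls off the work surface, if the arm or the gripper's body presses on something with over 40 N, if the wrist force passes 120 N, or if a joint passes its speed limit or range.

## Working session

There is one attempt and no reset: what is moved stays moved. The work goes in short steps, Python scripts to look and compute and a tool call to move; the robot and the scene stay as the last step left them, time stands still between calls to the robot, and variables do not carry over. Pictures are saved under pics/ and viewed, about 8 in all and at most 12, crops included, and the job is handed in when it is done.

Besides the shell and the picture viewer there is one more tool, called after "Call:" as name(argument=value, ...) on one line, values as JSON. drive_tool: Moves the arm, as the interface text tells. Its arguments: {"type":"object","properties":{"series":{"type":"array"},"jaw":{"type":"number"}},"required":["series"]}

```bash
mkdir -p pics; ls; cat > h.py <<'E'
import numpy as np, cv2
from station import sensors, cams, job
from scipy.spatial.transform import Rotation as R
def shot(n,f):
    s=sensors.state(); d=cams.get_image(n)
    cv2.imwrite('pics/'+f,d['img'][:,:,::-1])
    if 'world_from_camera' in d: T=np.array(d['world_from_camera'])
    else:
        B=np.eye(4);B[:3,:3]=R.from_euler('xyz',s['eef_rot'],degrees=True).as_matrix();B[:3,3]=s['eef_pos'];T=B@np.array(d['tool_from_camera'])
    d['T']=T;np.savez('pics/'+f+'.npz',T=T,k=[d['fx'],d['fy'],d['cx'],d['cy']]);return d
def ray(f,u,v):
    z=np.load('pics/'+f+'.npz');fx,fy,cx,cy=z['k'];T=z['T']
    return T[:3,3],T[:3,:3]@np.array([(u-cx)/fx,(v-cy)/fy,1])
def onz(f,u,v,h):
    o,d=ray(f,u,v);return (o+d*(h-o[2])/d[2]).round(1)
def proj(f,p):
    z=np.load('pics/'+f+'.npz');fx,fy,cx,cy=z['k'];T=np.linalg.inv(z['T']);c=T[:3,:3]@np.array(p)+T[:3,3]
    return np.array([fx*c[0]/c[2]+cx,fy*c[1]/c[2]+cy]).round(1)
E
python3 - <<'E'
from h import *
for n in('side','top'):
    d=shot(n,n+'0.png');print(n,d['fx'],d['T'].round(2).tolist())
print(sensors.state())
E
```

```text
pics
side 370.36088211008297 [[-0.96, -0.15, 0.22, 292.69], [-0.26, 0.49, -0.83, 756.74], [0.01, -0.86, -0.51, 560.49], [0.0, 0.0, 0.0, 1.0]]
top 476.84152915910863 [[-0.0, -0.98, 0.18, 295.62], [-1.0, 0.01, 0.03, -22.1], [-0.03, -0.17, -0.98, 1385.55], [0.0, 0.0, 0.0, 1.0]]
{'t': 0.1, 'joint_positions': array([ 6.91914296e+01,  7.51083919e+00,  8.53266614e+01,  1.37594211e-05,
        8.72603702e+01, -4.89085034e+00]), 'qvel': array([-0.01004279, -0.04156405, -0.04239689,  0.06332545, -0.01062796,
        0.04315685]), 'joint_torque': array([ 2.31000030e-05, -5.70952177e+01, -5.01939583e+01, -3.24241482e-04,
        8.16055457e-03, -5.25732708e-05]), 'eef_pos': array([164.33533512, 576.54635909, 244.31398435]), 'eef_rot': array([-1.79991642e+02,  9.75133108e-02,  7.40822864e+01]), 'wrist_force': array([-0.85655708, -0.24116649, -1.16870551]), 'moment': array([ 0.03322847, -0.0369471 ,  0.02152954]), 'finger_gap': 85.72083005719517}
```

View pics/top0.png

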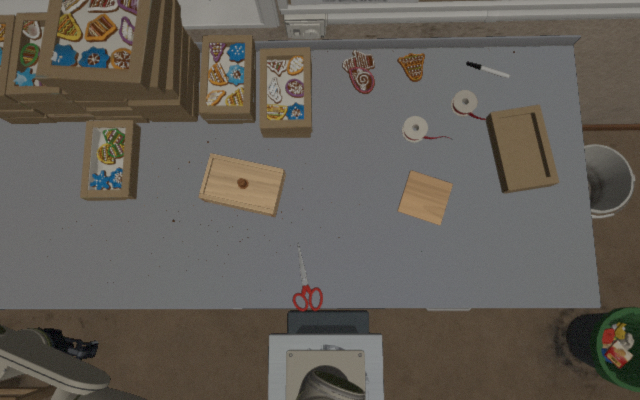

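View pics/side0.png

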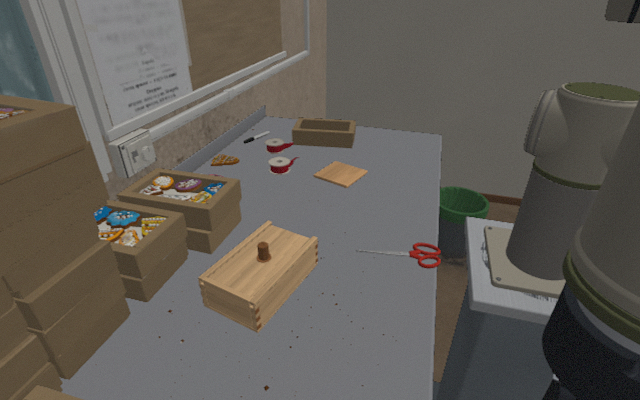

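The top view shows the box with corners near (212,155), (285,167), (276,215), (201,200) and its knob at (243,183). The board is at about (426,197), the scissors at (305,285), and there is free worktop around (340,195). The side view agrees with this, with the knob at (264,252).

```bash
python3 - <<'E'
from h import *
t='top0.png'
C=[onz(t,u,v,h) for u,v,h in((212,155,76),(285,167,69),(276,215,69),(201,200,76))]
print('box',C,'mid',np.mean(C,0))
im=cv2.imread('pics/'+t);hsv=cv2.cvtColor(im,cv2.COLOR_BGR2HSV)
def rect(x0,y0,x1,y1,h):
    m=cv2.inRange(hsv[y0:y1,x0:x1],(5,60,90),(30,255,255));c=max(cv2.findContours(m,0,2)[0],key=cv2.contourArea)
    r=cv2.minAreaRect(c);P=cv2.boxPoints(r)+[x0,y0];W=np.array([onz(t,u,v,h) for u,v in P]);print(P.round(1).tolist(),W.tolist(),W.mean(0))
    for i in range(2):
        e=W[i+1]-W[i];print(np.linalg.norm(e),np.degrees(np.arctan2(e[1],e[0])))
rect(190,145,295,225,73);rect(390,160,465,235,10)
# knob two views: top 243,183 ; side 264,252
print('knob',onz(t,243,183,92))
o1,d1=ray(t,243,183);o2,d2=ray('side0.png',264,245)
s=np.linalg.lstsq(np.c_[d1,-d2],o2-o1,rcond=None)[0];print(o1+s[0]*d1,o2+s[1]*d2)
for p in((355,100),(375,90),(310,135),(310,285)):print(p,onz(t,*p,0))
for p in((260,134),(135,120),(80,120),(200,120)):print(p,onz(t,*p,80))
E
```

```text
box [array([652.3, 317.4,  76. ]), array([616.4, 109. ,  69. ]), array([479. , 133.2,  69. ]), array([522.3, 344. ,  76. ])] mid [567.5 225.9  72.5]
[[197.5, 199.6], [208.1, 151.9], [286.5, 169.3], [275.9, 217.0]] [[524.2, 354.7, 73.0], [662.3, 329.6, 73.0], [608.6, 104.4, 73.0], [472.8, 133.0, 73.0]] [566.975 230.425  73.   ]
140.3624593685932 -10.301195428210649
231.51399525730622 -103.41198728321774
[[396.7, 211.0], [410.1, 169.4], [453.2, 183.3], [439.7, 224.9]] [[495.9, -211.0, 10.0], [619.2, -254.5, 10.0], [576.0, -378.1, 10.0], [454.3, -333.1, 10.0]] [ 536.35  -294.175   10.   ]
130.74838431124118 -19.432742505508024
130.9320434423904 -109.26526430918004
knob [566.4 223.6  92. ]
[565.80396679 223.03343395  94.87822974] [568.43935939 223.79032486  95.57367661]
(355, 100) [841.  -96.9   0. ]
(375, 90) [ 872.3 -158.7    0. ]
(310, 135) [731.7  40.9   0. ]
(310, 285) [285.8  41.6   0. ]
(260, 134) [711.4 180.3  80. ]
(135, 120) [758.6 544.5  80. ]
(80, 120) [761.  706.3  80. ]
(200, 120) [755.8 354.8  80. ]
```

Call:
drive_tool(series=[0.576,-0.504,0,0,0,0.06,0.576,-0.504,0,0,0,0.06,0.576,-0.504,0,0,0,0.06,0.576,-0.504,0,0,0,0.06,0.576,-0.504,0,0,0,0.06,0.576,-0.504,0,0,0,0.06,0.576,-0.504,0,0,0,0.06,0.576,-0.504,0,0,0,0.06,0.576,-0.504,0,0,0,0.06,0.576,-0.504,0,0,0,0.06,0.576,-0.504,0,0,0,0.06,0.576,-0.504,0,0,0,0.06,0.576,-0.504,0,0,0,0.06,0.576,-0.504,0,0,0,0.06,0,0,0,0,0,0,0,0,0,0,0,0], jaw=0.3)

```text
t: 1.7
eef_pos: [567.8, 223.4, 244.4]
eef_rot: [-179.9, 0.0, 79.0]
wrist_force: [-0.8, -0.2, -0.3]
finger_gap: 59.7
```

```bash
python3 - <<'E'
from h import *
s=sensors.state();print(s['t'],s['eef_pos'],s['eef_rot'],s['finger_gap'])
d=shot('wrist','w1.png');print(d['T'].round(2).tolist())
print(proj('w1.png',[567,224,101]))
E
```

```text
1.7 [567.83582638 223.40678121 244.42459709] [-1.79912336e+02  2.75609593e-02  7.90140560e+01] 59.66082855724642
[[0.19, 0.94, 0.28, 494.96], [0.98, -0.18, -0.06, 237.57], [-0.0, 0.29, -0.96, 373.65], [0.0, 0.0, 0.0, 1.0]]
[319.1 198.4]
```

View pics/w1.png

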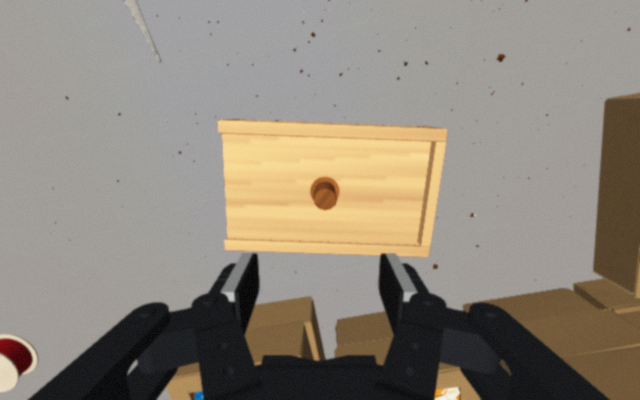

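The wrist view shows the box with top corners near (219,121), (447,129), (429,256), (225,250). The low end is on the left. The knob's top is at about (325,196) and its base at about (324,185).

```bash
python3 - <<'E'
from h import *
f='w1.png'
P=[onz(f,u,v,76)for u,v in((219,121),(447,129),(429,256),(225,250))];print(P)
for a,b in((0,1),(3,2),(1,2),(0,3)):
    e=P[b]-P[a];print(np.linalg.norm(e).round(1),np.degrees(np.arctan2(e[1],e[0])).round(2))
print(np.mean(P,0))
im=cv2.imread('pics/'+f);hsv=cv2.cvtColor(im,cv2.COLOR_BGR2HSV)[170:225,300:350]
print(hsv[:,25].tolist()[::3])
m=((hsv[...,1]>110)&(hsv[...,2]<190)).astype(np.uint8);ys,xs=np.nonzero(m);print(xs.min()+300,xs.max()+300,ys.min()+170,ys.max()+170)
print('top',onz(f,325,197,101),'base',onz(f,325,185,67), 'fwd proj',proj(f,[567,224,101]),proj(f,[567,224,67]))
E
```

```text
[array([482.7, 145.6,  76. ]), array([530.4, 353.2,  76. ]), array([657.8, 325. ,  76. ]), array([609.9, 114.9,  76. ])]
213.0 77.06
215.5 77.16
130.5 -12.48
130.9 -13.57
[570.2   234.675  76.   ]
[[20, 105, 242], [19, 111, 240], [16, 136, 218], [13, 189, 174], [13, 190, 121], [13, 188, 107], [13, 190, 130], [13, 186, 155], [13, 181, 145], [12, 184, 141], [13, 187, 147], [13, 187, 153], [12, 186, 155], [14, 155, 171], [20, 108, 243], [21, 106, 243], [20, 106, 242], [19, 115, 236], [18, 113, 235]]
311 338 178 209
top [566.7 229.6 101. ] base [563.3 230.9  67. ] fwd proj [319.1 198.4] [319.  189.8]
```

Call:
drive_tool(series=[-0.02,0.12,0,0,0,-0.33,0,0,-0.6,0,0,0,0,0,-0.6,0,0,0,0,0,-0.6,0,0,0,0,0,-0.6,0,0,0,0,0,-0.5,0,0,0,0,0,-0.2,0,0,0,0,0,0,0,0,0])

```text
t: 2.55
eef_pos: [564.8, 230.7, 88.6]
eef_rot: [-179.8, 0.1, 77.2]
wrist_force: [0.2, -0.4, 0.7]
finger_gap: 59.6
```

Call:
drive_tool(series=[0,0,0,0,0,0,0,0,0,0,0,0,0,0,0,0,0,0,0,0,0,0,0,0,0,0,0,0,0,0,0,0,0,0,0,0,0,0,0,0,0,0,0,0,0,0,0,0], jaw=1)

```text
t: 3.35
eef_pos: [568.0, 230.4, 92.6]
eef_rot: [179.8, -0.1, 77.1]
wrist_force: [-1.8, -0.3, 5.5]
finger_gap: 19.9
```

```bash
python3 - <<'E'
from h import *
d=shot('wrist','w2.png')
E
```

```text
(no output)
```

View pics/w2.png

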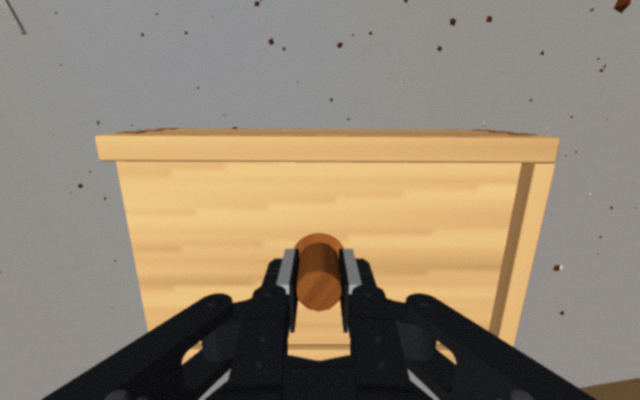

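The wrist view shows the knob gripped between the pads at (320,275), with the lid still in its grooves. I'll start the slide slowly and watch the force.

Call:
drive_tool(series=[0,0,0,0,0,0])

```text
t: 3.5
eef_pos: [568.0, 230.4, 92.6]
eef_rot: [179.8, -0.1, 77.1]
wrist_force: [-1.4, -1.3, 6.6]
finger_gap: 19.8
```

Call:
drive_tool(series=[-0.022,-0.097,0,0,0,0,-0.045,-0.195,0,0,0,0,-0.045,-0.195,0,0,0,0,-0.045,-0.195,0,0,0,0])

```text
t: 3.9
eef_pos: [560.5, 196.6, 92.6]
eef_rot: [179.8, -0.2, 77.2]
wrist_force: [1.5, 3.4, 6.5]
finger_gap: 20.2
```

Call:
drive_tool(series=[-0.065,-0.28,0.01,0,0,0,-0.085,-0.37,0.01,0,0,0,-0.085,-0.37,0.01,0,0,0,-0.085,-0.37,0,0,0,0,-0.085,-0.37,0,0,0,0])

```text
t: 4.4
eef_pos: [538.7, 106.8, 92.5]
eef_rot: [179.9, -0.0, 77.1]
wrist_force: [0.6, 2.4, 4.8]
finger_gap: 19.8
```

Call:
drive_tool(series=[-0.085,-0.37,0.01,0,0,0,-0.085,-0.37,0.01,0,0,0,-0.085,-0.37,0.01,0,0,0,-0.085,-0.37,0,0,0,0,-0.085,-0.37,0,0,0,0,-0.085,-0.37,0,0,0,0,0,0,0,0,0,0])

```text
t: 5.1
eef_pos: [511.5, -5.6, 92.5]
eef_rot: [-179.9, 0.1, 77.0]
wrist_force: [0.4, 0.2, -0.3]
finger_gap: 19.7
```

```bash
python3 - <<'E'
from h import *
s=sensors.state();print(s['eef_pos'],s['eef_rot'],s['wrist_force'])
a=shot('side','s2.png')['img'];b=shot('wrist','w3.png')['img']
cv2.imwrite('pics/c3.png',np.vstack([a[130:380],b[100:400]])[:,:,::-1])
E
```

```text
[511.48950209  -5.61172822  92.5101277 ] [-1.79896405e+02  8.30906081e-02  7.70024831e+01] [ 0.41720667  0.22279744 -0.2737441 ]
```

View pics/c3.png

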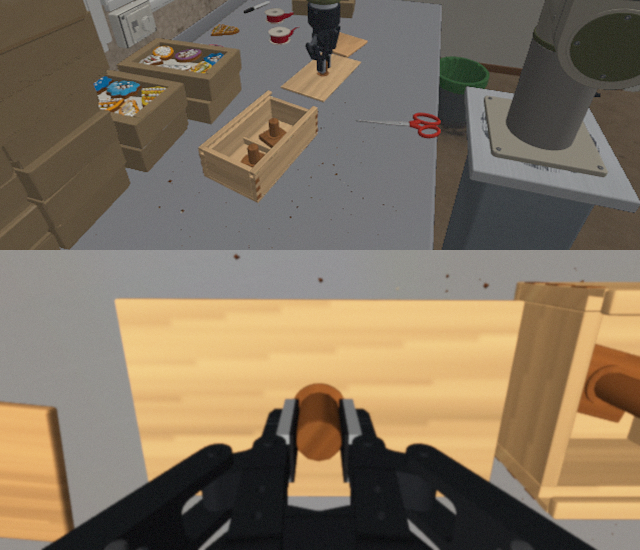

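The side view shows the lid out of the grooves and held level. The wrist view shows clear worktop between the lid and the box. The square stamp is in the near (-y) bay, so the round one is in the +y bay. I'll lay the lid down about 30 mm further away.

Call:
drive_tool(series=[0.1,-0.2,0,0,0,0,0.2,-0.2,-0.1,0,0,0,0.1,-0.2,-0.3,0,0,0,0,0,-0.3,0,0,0,0,0,-0.3,0,0,0,0,0,-0.15,0,0,0,0,0,-0.05,0,0,0,0,0,0,0,0,0,0,0,0,0,0,0])

```text
t: 6.1
eef_pos: [533.6, -32.7, 33.9]
eef_rot: [179.9, -0.0, 77.2]
wrist_force: [0.4, -0.4, -1.1]
finger_gap: 19.8
```

Call:
drive_tool(series=[0,0,-0.04,0,0,0,0,0,-0.03,0,0,0,0,0,0,0,0,0])

```text
t: 6.4
eef_pos: [533.7, -32.9, 30.6]
eef_rot: [179.9, -0.0, 77.1]
wrist_force: [-1.6, -0.0, 4.6]
finger_gap: 19.7
```

Call:
drive_tool(series=[0,0,0,0,0,0,0,0,0,0,0,0,0,0,0,0,0,0,0,0,0,0,0,0,0,0,0,0,0,0,0,0,0.2,0,0,0,0,0,0.4,0,0,0,0,0,0.6,0,0,0,0,0,0.8,0,0,0,0,0,0.8,0,0,0,0.1,0.5,0.6,0,0,0,0.1,0.8,0.5,0,0,0,0.1,0.8,0.3,0,0,0,0.1,0.8,0,0,0,0,0.1,0.8,0,0,0,0,0.1,0.8,0,0,0,0,0.1,0.8,0,0,0,0,0.05,0.4,0,0,0,0,0,0,0,0,0,0], jaw=0.35)

```text
t: 8.3
eef_pos: [570.2, 255.0, 240.3]
eef_rot: [-180.0, -0.0, 77.3]
wrist_force: [-0.1, -1.0, 1.0]
finger_gap: 55.5
```

```bash
python3 - <<'E'
from h import *
s=sensors.state();print(s['eef_pos'],s['eef_rot'],s['wrist_force'],s['finger_gap'])
shot('wrist','w4.png')
a=shot('top','t4.png')['img']
E
```

```text
[570.18970667 255.04627155 240.29303104] [-1.79997466e+02 -4.96638974e-02  7.73382191e+01] [-0.13778609 -0.95682565  1.01365334] 55.53513855025201
```

View pics/w4.png

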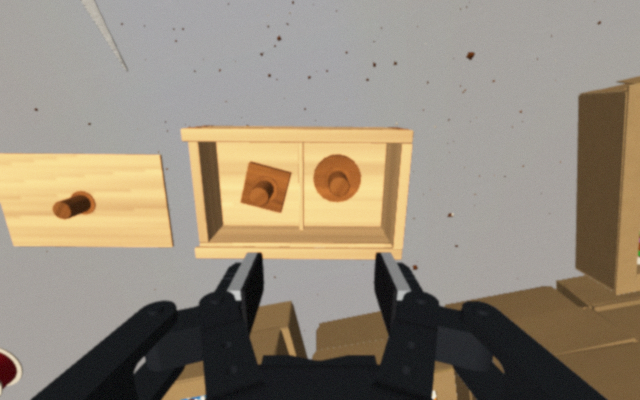

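View pics/t4.png

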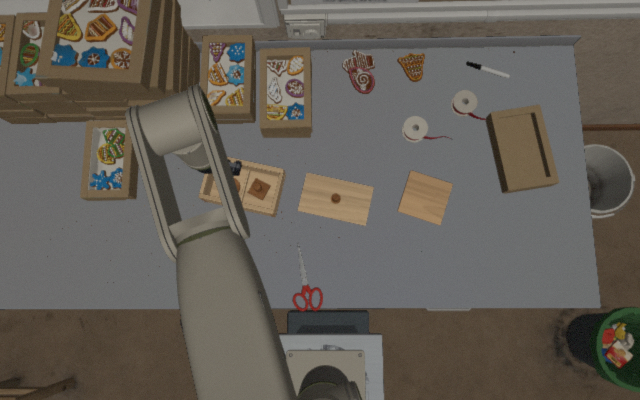

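The wrist view shows the lid flat on the worktop with its knob up. In the +y bay is the round stamp, with its head at (337,177) and its handle top at about (339,185). The square stamp's handle is at (262,190). The top view also shows the lid flat at (336,199), clear of the box and the board.

```bash
python3 - <<'E'
from h import *
f='w4.png'
im=cv2.imread('pics/'+f);hsv=cv2.cvtColor(im,cv2.COLOR_BGR2HSV);m=np.zeros(im.shape[:2],np.uint8)
m[145:210,308:368]=((hsv[145:210,308:368,1]>150)).astype(np.uint8)*255
c=max(cv2.findContours(m,0,2)[0],key=cv2.contourArea);print(cv2.fitEllipse(c),cv2.boundingRect(c))
e=cv2.fitEllipse(c)[0]
print('head',onz(f,*e,18),'handle',onz(f,339,185,58))
P=[onz(f,u,v,76)for u,v in((182,128),(413,129),(402,262),(196,258))];print(P,np.mean(P,0))
E
```

```text
((336.7604675292969, 177.90167236328125), (45.73219680786133, 46.241661071777344), 31.641841888427734) (314, 155, 47, 47)
head [571.  276.7  18. ] handle [570.4 276.8  58. ]
[array([481.7, 146. ,  76. ]), array([529.4, 353.8,  76. ]), array([661.8, 324.5,  76. ]), array([609.8, 114.9,  76. ])] [570.675 234.8    76.   ]
```

Call:
drive_tool(series=[0.01,0.43,0,0,0,0,0,0,-0.6,0,0,0,0,0,-0.7,0,0,0,0,0,-0.7,0,0,0,0,0,-0.5,0,0,0,0,0,0,0,0,0,0,0,0,0,0,0], jaw=0.4)

```text
t: 9.1
eef_pos: [571.3, 272.6, 115.5]
eef_rot: [-180.0, 0.0, 77.1]
wrist_force: [-0.3, 0.5, 1.1]
finger_gap: 51.2
```

```bash
python3 - <<'E'
from h import *
s=sensors.state();print(s['eef_pos'],s['finger_gap'],s['wrist_force'])
shot('wrist','w5.png')
E
```

```text
[571.29816971 272.56214452 115.46475019] 51.18890970026122 [-0.27278548  0.49937245  1.07537057]
```

View pics/w5.png

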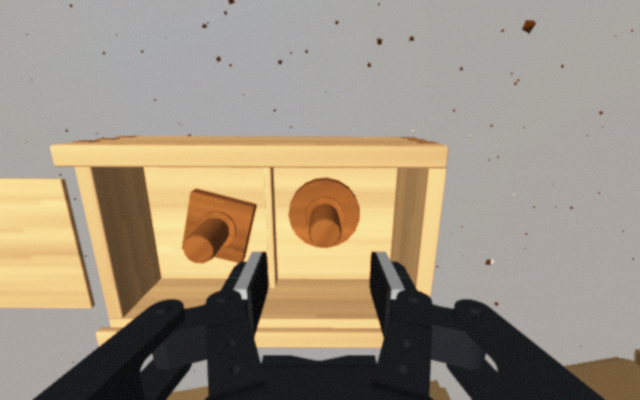

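The wrist view shows the round head at (324,212) and its handle top at (325,236). The jaws straddle the handle, with clearance to the box walls.

```bash
python3 - <<'E'
from h import *
f='w5.png'
print(onz(f,324,212,18),onz(f,325,236,58))
print(sensors.state()['eef_pos'])
E
```

```text
[570.  277.1  18. ] [573.5 276.3  58. ]
[572.24196405 273.10439292 116.86449239]
```

Call:
drive_tool(series=[-0.02,0.07,-0.3,0,0,0,0,0,-0.4,0,0,0,0,0,-0.4,0,0,0,0,0,-0.26,0,0,0,0,0,-0.1,0,0,0,0,0,0,0,0,0,0,0,0,0,0,0,0,0,0,0,0,0])

```text
t: 9.95
eef_pos: [571.1, 277.5, 43.2]
eef_rot: [179.9, -0.1, 77.1]
wrist_force: [-0.1, 0.8, -0.3]
finger_gap: 51.1
```

Call:
drive_tool(series=[0,0,0,0,0,0,0,0,0,0,0,0,0,0,0,0,0,0,0,0,0,0,0,0,0,0,0,0,0,0,0,0,0,0,0,0,0,0,0,0,0,0,0,0,0,0,0,0], jaw=1)

```text
t: 10.75
eef_pos: [570.7, 277.3, 42.6]
eef_rot: [179.9, -0.0, 77.1]
wrist_force: [-0.7, 0.2, 5.2]
finger_gap: 20.1
```

Call:
drive_tool(series=[0,0,0.2,0,0,0,0,0,0.5,0,0,0,0,0,0.7,0,0,0,0,0,0.8,0,0,0,0,0,0.6,0,0,0,0,-0.3,0.2,0,0,0,-0.05,-0.6,0,0,0,0,-0.05,-0.8,0,0,0,0,-0.05,-0.8,0,0,0,0,-0.05,-0.8,0,0,0,0,-0.05,-0.8,0,0,0,0,-0.05,-0.8,0,0,0,0,-0.05,-0.8,0,0,0,0,-0.05,-0.8,0,0,0,0,-0.05,-0.8,0,0,0,0,-0.05,-0.8,0,0,0,0,-0.05,-0.8,0,0,0,0,-0.05,-0.8,0,0,0,0])

```text
t: 12.55
eef_pos: [538.4, -209.8, 190.4]
eef_rot: [-179.9, -0.0, 77.1]
wrist_force: [0.9, -0.3, -0.4]
finger_gap: 20.0
```

Call:
drive_tool(series=[-0.05,-0.8,0,0,0,0,-0.04,-0.6,0,0,0,0,0,-0.3,0,0,0,0,0,0,0,0,0,0,0,0,0,0,0,0])

```text
t: 13.05
eef_pos: [535.1, -292.3, 190.9]
eef_rot: [-179.9, -0.1, 77.1]
wrist_force: [0.4, 0.3, -0.9]
finger_gap: 20.5
```

```bash
python3 - <<'E'
from h import *
s=sensors.state();print(s['eef_pos'],s['eef_rot'],s['finger_gap'],s['wrist_force'])
shot('wrist','w6.png');print(proj('w6.png',[536.4,-294.2,10]))
E
```

```text
[ 535.07931073 -292.25865913  190.94405704] [-1.79915725e+02 -6.28399885e-02  7.71176919e+01] 20.487486714379358 [ 0.41993787  0.26613355 -0.94716974]
[316.8 191.5]
```

View pics/w6.png

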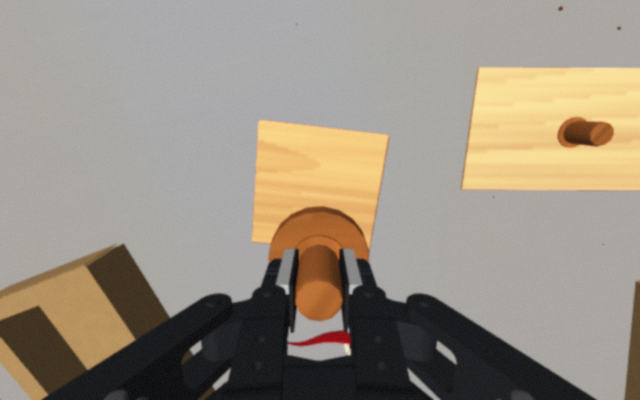

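The wrist view shows the stamp held upright, with the board below at corners (259,121), (388,134) and (252,241). The lid is undisturbed.

```bash
python3 - <<'E'
from h import *
P=[onz('w6.png',u,v,10) for u,v in((259,121),(388,134),(252,241))];print(P,(P[1]+P[2])/2,np.linalg.norm(P[0]-P[1]),np.linalg.norm(P[0]-P[2]))
print(sensors.state()['eef_pos'])
E
```

```text
[array([ 455.5, -333. ,   10. ]), array([ 495.5, -213.1,   10. ]), array([ 574.5, -375.2,   10. ])] [ 535.   -294.15   10.  ] 126.396242032744 126.26099952083382
[ 535.37924728 -291.75376515  191.1684003 ]
```

Call:
drive_tool(series=[0.01,-0.06,-0.2,0,0,0,0,0,-0.5,0,0,0,0,0,-0.6,0,0,0,0,0,-0.6,0,0,0,0,0,-0.5,0,0,0,0,0,-0.25,0,0,0,0,0,-0.1,0,0,0,0,0,-0.04,0,0,0,0,0,0,0,0,0,0,0,0,0,0,0,0,0,0,0,0,0])

```text
t: 14.2
eef_pos: [536.9, -296.4, 53.6]
eef_rot: [179.9, 0.0, 77.1]
wrist_force: [-0.0, 0.9, -1.0]
finger_gap: 20.4
```

Call:
drive_tool(series=[-0.01,0.03,-0.08,0,0,0,0,0,-0.03,0,0,0,0,0,-0.02,0,0,0,0,0,0,0,0,0,0,0,0,0,0,0])

```text
t: 14.7
eef_pos: [535.8, -294.4, 46.6]
eef_rot: [180.0, 0.0, 77.1]
wrist_force: [-3.5, 1.6, 6.5]
finger_gap: 20.4
```

Call:
drive_tool(series=[0,0,0.02,0,0,0,0,0,0,0,0,0])

```text
t: 14.9
eef_pos: [535.6, -294.4, 46.8]
eef_rot: [180.0, 0.0, 77.1]
wrist_force: [0.4, -0.2, -1.1]
finger_gap: 20.3
```

Call:
drive_tool(series=[0,0,0,0,0,0,0,0,0,0,0,0,0,0,0,0,0,0,0,0,0,0,0,0,0,0,0,0,0,0,0,0,0,0,0,0,0,0,0.2,0,0,0,0,0,0.4,0,0,0,0,0,0.6,0,0,0,0,0,0.6,0,0,0,0,0,0.6,0,0,0,0,0,0.6,0,0,0,0,0,0.3,0,0,0,0,0,0,0,0,0,0,0,0,0,0,0], jaw=0.3)

```text
t: 16.4
eef_pos: [535.4, -294.2, 210.9]
eef_rot: [-180.0, -0.0, 77.1]
wrist_force: [-0.0, 0.0, -0.4]
finger_gap: 59.8
```

```bash
python3 - <<'E'
from h import *
s=sensors.state();print(s['t'],s['eef_pos'],s['finger_gap'])
b=shot('wrist','w7.png')['img'];a=shot('side','s7.png')['img']
cv2.imwrite('pics/c7.png',np.vstack([a[100:330],b[50:350]])[:,:,::-1])
E
```

```text
16.4 [ 535.37109634 -294.22121733  210.93419175] 59.800813783627596
```

View pics/c7.png

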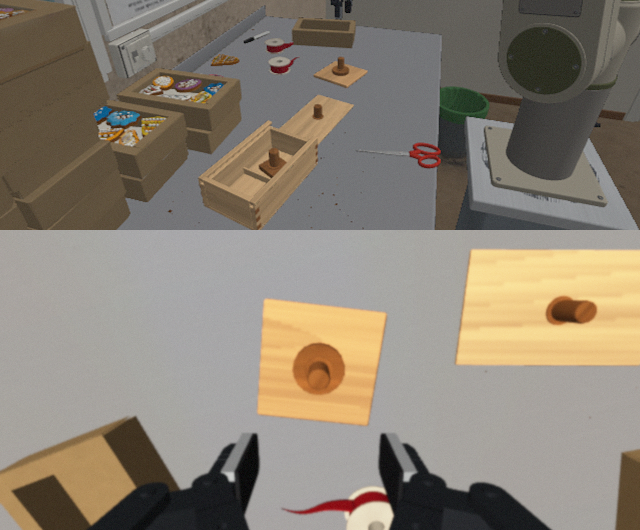

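The side view shows the round stamp upright on the board, the lid flat, and the square stamp standing in the box. In the wrist crop the board corners are (264,299), (386,312), (368,425), (258,412), and the head is at (319,368). I'll check the centring and then hand in.

```bash
python3 - <<'E'
from h import *
f='w7.png'
P=[onz(f,u,v-180,10) for u,v in((264,299),(386,312),(368,425),(258,412))]
b=np.mean(P,0);h=onz(f,319,368-180,22);print(b,h,h-b)
if np.linalg.norm((h-b)[:2])<10: print(job.sign_off())
E
```

```text
[ 535.15 -293.5    10.  ] [ 535.5 -293.7   22. ] [ 0.35 -0.2  12.  ]
the job is handed in; nothing more can be done
None
```

The job is done and handed in after about 16.5 s of robot time, well under the 58 s limit. I slid the lid out by its knob and laid it flat on the bare worktop, knob up. Then I took the round stamp from the +y bay and stood it on the small board.

- **Round stamp:** the last wrist picture puts it upright and about 0.4 mm from the board's centre.
- **Lid and square stamp:** the last side picture shows the lid flat and clear of the box and board, and the square stamp still standing in the box.
- **Robot:** the gripper is open and the tool was about 210 mm above the worktop, touching nothing. The highest reading returned by any move was about 8 N at the wrist.

No final check failed. The early top-view estimate of the knob was about 6 mm off in y from the wrist view, so I used the wrist view.

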